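Cull the snapped castings, tub the whole ones and snap the lid on

ROBOT

A 7-joint arm with a two-finger parallel gripper is mounted at the origin on the work surface. World frame = base frame: x ahead of the robot, y to its left, z up, the work surface at z = 0. Lengths are in m, angles in rad, forces in N, time in s.
With the tool pointing down it reaches from about 0.35 to 0.9 m from the base axis. Payload 7.2 kg.
Tool frame: the origin (TCP) lies at the very end of the fingers, on their centre line; the grasp point (between the pads) lies 19 mm behind it; z points along the fingers, y is the line along which they close (so a half turn about z gives the same grasp; the last joint's range is limited). The gripper opens to 85 mm and grips with 20 to 120 N. Pads are 22 mm wide; open, the fingers measure 114 mm over their backs; the gripper's body (76 mm by 85 mm) begins 54 mm behind the grasp point. The pads swing forward as they close: fully open they stand 13 mm farther back than shut.
Start: joints at [-1.413, 0.411, -0.013, 1.596, 0.006, 1.134, -0.082], TCP at [0.14, 0.609, 0.231] pointing down, gripper open.
Joint ranges: [-2.95, 2.95], [-0.29, 1.99], [-1.47, 1.44], [0.14, 2.54], [-1.03, 4.17], [0.13, 1.85], [-2.86, 2.86]. Speed limits (rad/s): [2.39, 2.39, 3.01, 3.01, 3.14, 3.14, 3.14].

INTERFACE

Orientations are given as a rotation vector (axis times angle).
In Python, from bench import * gives the robot as it stands.
- The arm moves only by the shell command python3 -m creep 'ROWS' [FORCE]. ROWS is JSON, a list of rows, each a list of 7 numbers: the shift along the tool's x, y, z in m, then the turn, a rotation vector about the tool's x, y, z in degrees, then the closure in counts, from 0 (fully open) to 255 (shut). A call has 1 to 20 rows; each row shifts and turns the commanded pose from where the row before left it, along the tool's axes as they then stand; what a row does not reach is not made up. A row lasts 1/8 s, in which the tool goes at most 62.5 mm and 10.7 degrees, less where a joint would pass 70% of its speed; a pose out of reach is approached as far as the arm can. A call with a gripper value outside its range is refused whole. The fingers move at their own pace and stop on an object; FORCE is the grip in N (left out, the last holds). Time passes only in rows, so rows that do not move let the fingers close. It gives the time, the measured TCP pose, the force, the opening and the grip force at its end, in the units of the state.
- get_obs(): the state, without advancing time (a new reading comes with each control period).
- grab_frame(name): name is "scene" or "top"; returns (picture, depth): 384x512x3 uint8, red, green, blue; 384x512 float32, m along the optical axis (not along the pixel's ray), 0 where there is no reading.
- camera_info(name): a dict with "camera_matrix" (3x3 intrinsics, pixels), "k1" (the pictures are not rectified: a ray, as slopes to the right and down, at radius r is drawn at 1 + k1 r^2 times it, then the intrinsics apply), "world_to_cam" (4x4, takes a point from world to camera coordinates). Camera axes: x right, y down, z forward; pixel columns grow to the right and rows downward; lengths in m; the calibration is good to about 2 mm. A picture is of the moment at which its call begins. camera_info takes no time and is no camera call.
- close_job(): hands the job in; it is judged then, once.
The state is a dict: "t": time; "joint_positions": joint angles; "joint_velocities": joint speeds; "tau": joint torques, N m; "tool_pos": TCP position; "tool_rot": TCP orientation; "wrist_force": force on the tool from outside, world axes, zero at the start; "ft_torque": the same for the moment, N m; "width": finger opening in m; "grip_force": force on a finger pad.
Only numpy, scipy, OpenCV 4.12 (cv2) and the standard library are available. Lean on these libraries where they do the work, as an engineer would, in place of code of your own. Each camera call takes 0.05 s, during which the arm holds its last target. There are 200 camera calls.

TASK

Sort the grey column castings on the modelling bench: put every whole one (a block at both ends) into the white tub and every snapped short one (a block at one end only) into the red scrap tray. Once all the whole ones are in, set the blue lid on the tub and press it down until it is fully home with both end catches snapped back over its edge. Leave the paint jar, enamel tin and amber bottle standing where they are.

Things in the scene. Friction and masses are not known exactly. Their poses are not given: they have to be found in the camera images.
- column_1_mid (a point): Whole column casting 1, dark grey resin: 66 mm long along its x, a square-sided shaft 42 long x 16 wide (y) x 18 high (z) with a block 12 long x 22 wide x 20 high at BOTH ends; flat underside, 45 g. The point is mid-shaft, 9 mm above the underside. May be absent.
- column_2_mid (a point): Whole column casting 2, dark grey resin: 66 mm long along its x, a square-sided shaft 42 long x 16 wide (y) x 18 high (z) with a block 12 long x 22 wide x 20 high at BOTH ends; flat underside, 45 g. The point is mid-shaft, 9 mm above the underside. May be absent.
- column_3_mid (a point): Whole column casting 3, dark grey resin: 66 mm long along its x, a square-sided shaft 42 long x 16 wide (y) x 18 high (z) with a block 12 long x 22 wide x 20 high at BOTH ends; flat underside, 45 g. The point is mid-shaft, 9 mm above the underside. May be absent.
- column_4_mid (a point): Whole column casting 4, dark grey resin: 66 mm long along its x, a square-sided shaft 42 long x 16 wide (y) x 18 high (z) with a block 12 long x 22 wide x 20 high at BOTH ends; flat underside, 45 g. The point is mid-shaft, 9 mm above the underside. May be absent.
- column_5_mid (a point): Snapped column casting 5, same grey resin but short, 42 mm long in all: a 12 x 22 x 20 mm block at the -x end ONLY, then a shaft stump 30 long x 16 wide x 18 high ending in a pale broken face at +x; 30 g. The point is mid-shaft, 9 mm above the underside: the piece reaches from x = -27 to +15 mm. May be absent.
- column_6_mid (a point): Snapped column casting 6, same grey resin but short, 42 mm long in all: a 12 x 22 x 20 mm block at the -x end ONLY, then a shaft stump 30 long x 16 wide x 18 high ending in a pale broken face at +x; 30 g. The point is mid-shaft, 9 mm above the underside: the piece reaches from x = -27 to +15 mm. May be absent.
- column_7_mid (a point): Snapped column casting 7, same grey resin but short, 42 mm long in all: a 12 x 22 x 20 mm block at the -x end ONLY, then a shaft stump 30 long x 16 wide x 18 high ending in a pale broken face at +x; 30 g. The point is mid-shaft, 9 mm above the underside: the piece reaches from x = -27 to +15 mm. May be absent.
- column_8_mid (a point): Snapped column casting 8, same grey resin but short, 42 mm long in all: a 12 x 22 x 20 mm block at the -x end ONLY, then a shaft stump 30 long x 16 wide x 18 high ending in a pale broken face at +x; 30 g. The point is mid-shaft, 9 mm above the underside: the piece reaches from x = -27 to +15 mm. May be absent.
- tub: White open tub, fixed: outside 160 (x) x 120 (y) x 55 mm tall, walls and floor 4 mm, inside 152 x 112 mm. Origin: centre of its underside. A blue sprung catch 40 mm wide at each short (x) end rises 73 mm above the bench. With the lid home its ridge point is 71 mm above this origin, on the axis, x along x (either way round); its lip reaches down to 48 mm, so no casting may stand higher.
- lid_ridge (a point): Blue lid, 60 g, right way up: plate 160 (x) x 120 (y) x 4 mm; under it a lip 7 mm deep, 2.5 mm clearance a side in the tub; on top a ridge 60 long (x) x 14 wide x 24 mm high. Point: ridge centre, 12 mm above the plate, 23 mm above the lip's underside. Over the tub it first rests on the catches' slopes about 10 mm above home; 8 to 20 N straight down on the ridge snaps it in.
- scrap_tray: Red scrap tray, fixed, open on top: 120 (x) x 130 (y) x 30 mm, walls 4 mm, floor 4 mm. Origin: centre of its underside.
- catch_a (a joint): Sprung catch at the tub's +x end: metres it is pushed outward; 0 at rest, up to 0.008, about 1.5 N to start moving and 0.5 N per mm more. Its hook reaches 3 mm over the lid's edge: about 0.003 as the lid passes, back to 0 when it has snapped over.
- catch_b (a joint): Sprung catch at the tub's -x end: metres it is pushed outward; 0 at rest, up to 0.008, about 1.5 N to start moving and 0.5 N per mm more. Its hook reaches 3 mm over the lid's edge: about 0.003 as the lid passes, back to 0 when it has snapped over.
- paint_jar: Bystander, leave alone: black paint jar, 36 mm across, 42 mm tall. Origin: centre of its underside.
- enamel_tin: Bystander, leave alone: small enamel tin with yellow label, 38 mm across, 34 mm tall. Origin: centre of its underside.
- thinner: Bystander, leave alone: amber bottle with white cap, 30 mm across, 55 mm tall. Origin: centre of its underside.
Mind the look-alikes: they are no part of the job. What is shaped like the part that bears column_7_mid but turquoise is not meant. What is shaped like the part that bears column_8_mid but green is not meant.

How it is judged:
On the way, in this order (a step that is already met when the one before it is completed fails the run):
1. every whole casting is in the tub (x of column_1_mid in the frame of tub between -0.076 and 0.076 m and y of column_1_mid in the frame of tub between -0.056 and 0.056 m and z of column_1_mid in the frame of tub between 0 and 0.045 m and x of column_2_mid in the frame of tub between -0.076 and 0.076 m and y of column_2_mid in the frame of tub between -0.056 and 0.056 m and z of column_2_mid in the frame of tub between 0 and 0.045 m and x of column_3_mid in the frame of tub between -0.076 and 0.076 m and y of column_3_mid in the frame of tub between -0.056 and 0.056 m and z of column_3_mid in the frame of tub between 0 and 0.045 m and x of column_4_mid in the frame of tub between -0.076 and 0.076 m and y of column_4_mid in the frame of tub between -0.056 and 0.056 m and z of column_4_mid in the frame of tub between 0 and 0.045 m), for 0.2 s.
2. the lid is down on the tub with both catches snapped over it (x of lid_ridge in the frame of tub between -0.004 and 0.004 m and y of lid_ridge in the frame of tub between -0.004 and 0.004 m and z of lid_ridge in the frame of tub between 0.067 and 0.0735 m and angle between lid_ridge's own z axis and vertical below 0.05 rad and value of joint each of catch_a, catch_b below 0.0015 m), for 0.2 s.
At the end, for the whole second after the job is handed in: Every whole casting lies in the tub, every snapped one in the scrap tray; the lid is home on the tub: centred within 4 mm, level within 0.05 rad, its ridge point 67 to 73.5 mm above the tub's underside, both catches back within 1.5 mm of rest (all of step 1 and all of step 2 and x of column_5_mid in the frame of scrap_tray between -0.056 and 0.056 m and y of column_5_mid in the frame of scrap_tray between -0.061 and 0.061 m and z of column_5_mid in the frame of scrap_tray between 0 and 0.035 m and x of column_6_mid in the frame of scrap_tray between -0.056 and 0.056 m and y of column_6_mid in the frame of scrap_tray between -0.061 and 0.061 m and z of column_6_mid in the frame of scrap_tray between 0 and 0.035 m and x of column_7_mid in the frame of scrap_tray between -0.056 and 0.056 m and y of column_7_mid in the frame of scrap_tray between -0.061 and 0.061 m and z of column_7_mid in the frame of scrap_tray between 0 and 0.035 m and x of column_8_mid in the frame of scrap_tray between -0.056 and 0.056 m and y of column_8_mid in the frame of scrap_tray between -0.061 and 0.061 m and z of column_8_mid in the frame of scrap_tray between 0 and 0.035 m); the robot touches nothing.
It fails at once if paint jar, enamel tin or amber bottle pushed more than 5 cm or knocked over (distance of any of paint_jar, enamel_tin, thinner from where it was at the start of the episode above 0.05 m or angle between any of paint_jar, enamel_tin, thinner's own z axis and vertical above 0.8 rad).
Of column_1, column_2, column_3, column_4 only 3 to 4 are there at a start; the rules pass over those that are not, and their reading is None.
Of column_5, column_6, column_7, column_8 only 3 to 4 are there at a start; the rules pass over those that are not, and their reading is None.
At some moment in a run one of column_1, column_2, column_3, column_4, column_5, column_6, column_7, column_8, lid may be knocked a few centimetres aside while the robot is not near it.
Once in a run the grip may slacken for a moment while it holds something.
It also fails if it takes over 208 s, if anything falls off the work surface, if the arm or the gripper's body presses on something with over 40 N, if the wrist force passes 120 N, or if a joint passes its speed limit or range.

## Working session

There is one attempt and no reset: what is moved stays moved. The work goes in short steps, Python scripts to look and compute and a shell command to move; the robot and the scene stay as the last step left them, time stands still between calls to the robot, and variables do not carry over. Pictures are saved under pics/ and viewed, at most 14 in all, crops included, and the job is handed in when it is done.

```bash
mkdir -p pics
cat > h.py <<'E'
import numpy as np, cv2
from bench import *
def save(n,f,crop=None,s=1.5):
    p,d=grab_frame(n); im=cv2.cvtColor(p,cv2.COLOR_RGB2BGR)
    if crop: a,b,c,e=crop; im=im[b:e,a:c]
    cv2.imwrite('pics/'+f,cv2.resize(im,None,fx=s,fy=s)); return p,d
def ray(n,uv):
    c=camera_info(n); K=np.array(c["camera_matrix"]);k=c["k1"];T=np.array(c["world_to_cam"])
    uv=np.atleast_2d(np.array(uv,float)); x=(uv-K[:2,2])/[K[0,0],K[1,1]]; s=x.copy()
    for _ in range(20): s=x/(1+k*(s**2).sum(1,keepdims=True))
    d=np.c_[s,np.ones(len(s))]@T[:3,:3]; o=-T[:3,:3].T@T[:3,3]
    return o,d
def onplane(n,uv,z):
    o,d=ray(n,uv); return o+d*((z-o[2])/d[:,2:3])
def depthpts(n,uv,dep):
    o,d=ray(n,uv); return o+d*np.asarray(dep).reshape(-1,1)
E
python3 - <<'E'
from h import *
for n in("top","scene"):
    p,d=save(n,n+'0.png'); np.savez('/tmp/'+n,p=p,d=d)
    o,dd=ray(n,[[256,192]]); print(n,o,dd,camera_info(n)["k1"])
print(get_obs())
E
```

```text
top [ 0.32430119 -0.01326354  1.25092253] [[ 0.20597021  0.01975805 -0.97863279]] -0.048916273448109775
scene [ 1.05831352 -0.16064272  0.64942178] [[-0.63855878  0.17481693 -0.74955165]] 0.040268325112854796
{'t': 0.1, 'joint_positions': array([-1.41316764,  0.41187572, -0.0127548 ,  1.59691621,  0.00562693,
        1.13431347, -0.082202  ]), 'joint_velocities': array([ 0.00053809, -0.00085542, -0.00124898, -0.00225979, -0.00107445,
        0.00028834, -0.00123722]), 'tau': array([ 3.24673412e-03, -6.01833987e+01,  6.84001911e-01, -3.00083756e+01,
        1.37459606e-02,  6.42836443e-03,  5.04744321e-05]), 'tool_pos': array([0.1398693 , 0.60870622, 0.23052024]), 'tool_rot': array([-3.53857917e-01, -3.12154373e+00,  2.31813577e-03]), 'wrist_force': array([ 0.51168574,  0.03618748, -0.84489945]), 'ft_torque': array([ 0.01728404, -0.03110645, -0.01832175]), 'grip_force': 0.0, 'width': 0.08536744985986834}
```

View pics/top0.png

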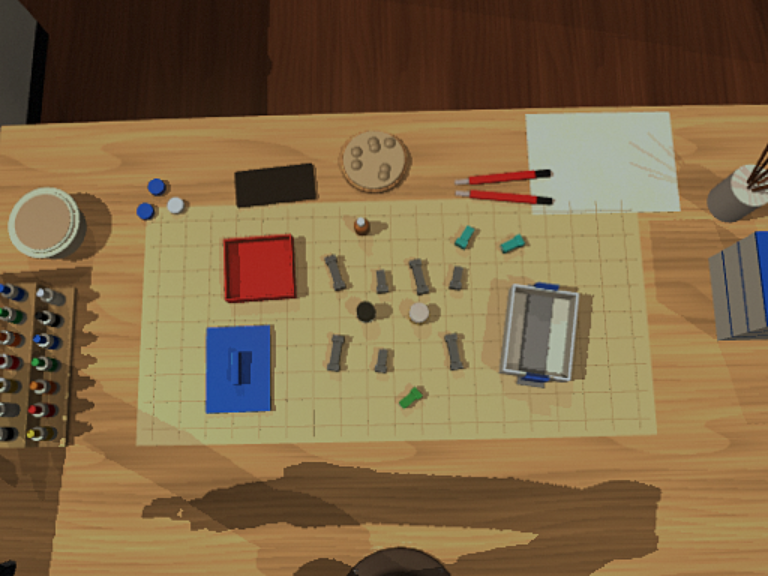

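View pics/scene0.png

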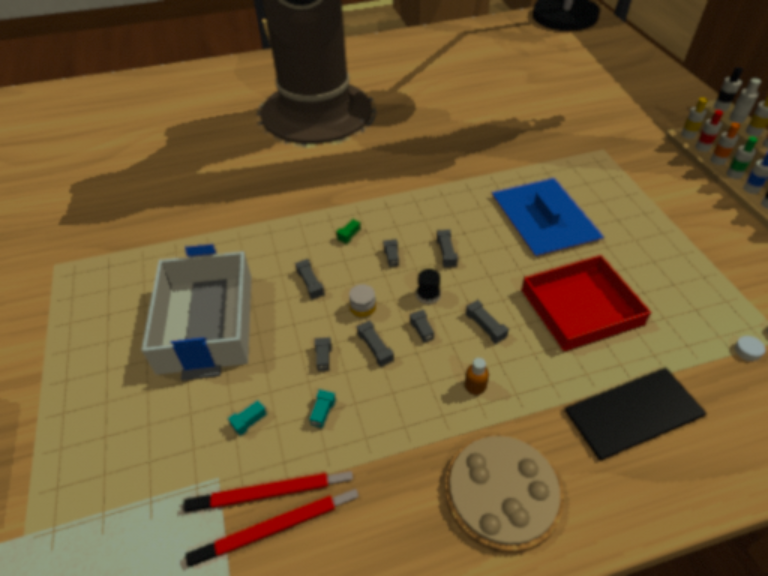

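The top view shows 4 whole castings at (335,272), (418,277), (337,352), (455,351) and 3 snapped ones at (382,281), (457,278), (382,360). The tub is at (540,333), tray at (260,268), lid at (238,368). The turquoise and green pieces are the look-alikes.

```bash
cat >> h.py <<'E'
def cloud(n,p,d):
    v,u=np.mgrid[:384,:512]; P=depthpts(n,np.c_[u.ravel(),v.ravel()],d.ravel()).reshape(384,512,3)
    P[d==0]=np.nan; return P
def castings(p,d,n="top"):
    P=cloud(n,p,d); h=cv2.cvtColor(p,cv2.COLOR_RGB2HSV)
    m=((h[...,1]<90)&(h[...,2]<140)&(P[...,2]>.009)&(P[...,2]<.06)).astype(np.uint8)
    k,l,s,c=cv2.connectedComponentsWithStats(m,connectivity=4); out=[]
    for i in range(1,k):
        if s[i,4]<60 or s[i,4]>500: continue
        uv=np.argwhere(l==i)[:,::-1]; zz=np.nanmedian(P[...,2][l==i])
        xy=onplane(n,uv,zz)[:,:2].astype(np.float32)
        (cx,cy),(w,hh),a=cv2.minAreaRect(xy)
        if w<hh: a+=90; w,hh=hh,w
        t=np.radians(a); ax=np.array([np.cos(t),np.sin(t)]); q=(xy-[cx,cy])@ax; r=(xy-[cx,cy])@[-ax[1],ax[0]]
        wid=[np.ptp(r[(q>b)&(q<=b+w/5+1e-6)])*1e3 for b in -w/2+np.arange(5)*w/5-1e-7]
        out.append((c[i],np.array([cx,cy,zz]),w,hh,(a+90)%180-90,np.round(wid,0),np.mean(q)*1e3))
    return out
def show(p,d,n="top"):
    for c,x,w,h,a,wid,sk in castings(p,d,n): print(n,np.round(c),"ctr",np.round(x,4),"L %.3f W %.3f ang %.1f"%(w,h,a),wid,"skew %.1f"%sk)
E
python3 - <<'E'
from h import *
for n in("top","scene"):
    f=np.load(f'/tmp/{n}.npz'); p,d=f['p'],f['d']; show(p,d,n)
    P=cloud(n,p,d); h=cv2.cvtColor(p,cv2.COLOR_RGB2HSV); H,S,V=h[...,0],h[...,1],h[...,2]
    X=P[...,:2]; ok=(P[...,0]<.95)&(P[...,0]>.25)
    def rect(m,name):
        xy=P[m&ok][:,:2].astype(np.float32); r=cv2.minAreaRect(xy); print(n,name,len(xy),np.round(r[0],4),np.round(r[1],3),round(r[2],1))
    red=((H<8)|(H>172))&(S>150)&(V>80); rect(red&(P[...,2]>.026)&(P[...,2]<.035)&(abs(P[...,1]-.25)<.15)&(P[...,0]<.7),'tray')
    blue=(H>100)&(H<125)&(S>130); m=blue&ok&(P[...,1]>.1)&(P[...,1]<.42)
    print(np.nanpercentile(P[m][:,2],[2,20,50,80,98]))
    rect(m&(P[...,2]<.018)&(P[...,2]>.005),'lid'); rect(m&(P[...,2]>.029)&(P[...,2]<.04),'ridge')
    tb=(P[...,2]>.050)&(P[...,2]<.058)&(P[...,1]<-.1)&(P[...,1]>-.4)&(P[...,0]>.3)&(P[...,0]<.7); rect(tb&(S<80),'tub')
    rect(blue&(P[...,1]<-.1)&(P[...,2]>.066)&(P[...,2]<.08),'catches')
    np.save
p=np.load('/tmp/top.npz')['p']; q=np.load('/tmp/scene.npz')['p']
a=cv2.resize(p[155:275,205:325],(480,480),interpolation=cv2.INTER_CUBIC)
b=cv2.resize(q[140:260,185:350],None,fx=4,fy=4,interpolation=cv2.INTER_CUBIC)
b=cv2.resize(b,(660,480))[:, :]
im=np.zeros((480,1140,3),np.uint8); im[:,:480]=a; im[:,480:]=b
im=cv2.resize(im,(800,337)); cv2.imwrite('pics/crop0.png',im[...,::-1])
E
```

```text
top [482. 137.] ctr [ 0.7265 -0.6376  0.0352] L 0.077 W 0.054 ang 33.2 [43. 32. 34. 36. 43.] skew 0.3
top [ 48. 159.] ctr [0.6937 0.6197 0.0194] L 0.106 W 0.036 ang -37.0 [28. 19. 15. 15. 23.] skew -5.4
top [223. 181.] ctr [0.618  0.1049 0.0179] L 0.066 W 0.021 ang 17.6 [20. 15. 14. 14. 21.] skew -0.3
top [279. 184.] ctr [ 0.6064 -0.0534  0.0183] L 0.066 W 0.021 ang 12.6 [20. 16. 16. 16. 21.] skew -0.0
top [304. 185.] ctr [ 0.6021 -0.1238  0.0181] L 0.044 W 0.021 ang -7.4 [15. 15. 15. 20. 20.] skew 1.2
top [254. 187.] ctr [0.5983 0.0156 0.0181] L 0.041 W 0.020 ang -1.0 [14. 14. 11. 20. 20.] skew 1.3
top [338. 226.] ctr [ 0.4953 -0.2295  0.0284] L 0.164 W 0.046 ang -8.6 [ 5.  5.  5.  5. 46.] skew 15.7
top [372. 212.] ctr [ 0.4952 -0.2733  0.0333] L 0.157 W 0.113 ang -9.7 [113.  10.  10.  10.  10.] skew -26.7
top [ 38. 199.] ctr [0.5745 0.6282 0.0383] L 0.034 W 0.024 ang 67.7 [18. 21. 21. 23. 23.] skew -2.1
top [243. 207.] ctr [0.5392 0.0477 0.0409] L 0.028 W 0.025 ang 88.6 [17. 25. 25. 25. 20.] skew 0.8
top [ 37. 214.] ctr [0.5334 0.6284 0.0395] L 0.034 W 0.023 ang 74.7 [21. 19. 20. 2
[... 1665 characters left out ...]
.6075 -0.0536  0.0176] L 0.072 W 0.024 ang 13.2 [23. 21. 18. 19. 24.] skew 0.8
scene [215. 234.] ctr [ 0.6028 -0.1247  0.0173] L 0.049 W 0.018 ang -13.2 [14. 14. 16. 18. 18.] skew 1.1
scene [130. 335.] ctr [ 0.7511 -0.3018  0.0111] L 0.027 W 0.014 ang 81.7 [13. 14. 13. 12. 12.] skew -0.2
scene [132. 369.] ctr [ 0.807  -0.3017  0.0106] L 0.027 W 0.014 ang -85.6 [13. 13. 14. 13. 12.] skew -0.5
scene tray 362 [0.628  0.2477] [0.12 0.13] 2.9
[0.0074846  0.00884323 0.00987768 0.01114269 0.03351906]
scene lid 1885 [0.4394 0.2866] [0.16 0.12] 0.7
scene ridge 111 [0.4382 0.2865] [0.061 0.015] 1.0
scene tub 604 [ 0.4895 -0.2678] [0.121 0.171] 80.3
scene catches 70 [ 0.4889 -0.268 ] [0.037 0.172] 80.9
```

View pics/crop0.png

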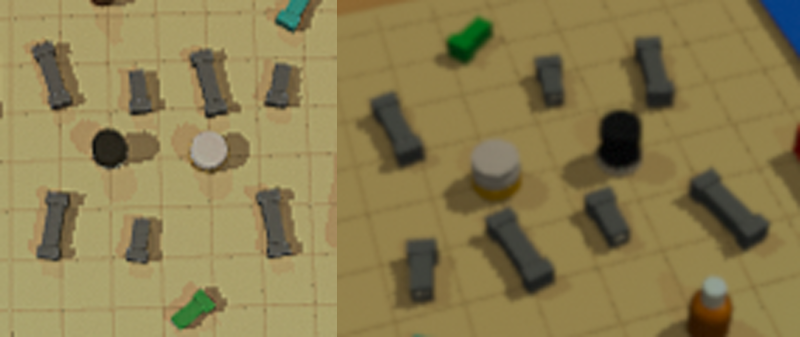

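The crops show the snapped pieces' blocks facing the robot and their stumps facing the scene camera, which agrees with the width profiles. So each snapped mid is the bbox centre plus 6 mm along its axis.

```bash
cat > go.py <<'E'
import sys
from h import *
from scipy.spatial.transform import Rotation as R
TUB=(.490,-.2683,-9.7); TRAY=(.6285,.248,3.)
def place(f,x,y):
    t=np.radians(f[2]); c,s=np.cos(t),np.sin(t); return f[0]+c*x-s*y,f[1]+s*x+c*y,f[2]
def report(*targets):
    o=get_obs(); r=R.from_rotvec(o["tool_rot"]); p=np.array(o["tool_pos"])
    print("t %.1f"%o["t"],"tcp",np.round(p,4),"w %.4f g %.1f"%(o["width"],o["grip_force"]),"q7 %.2f"%o["joint_positions"][6])
    for x,y,z,yaw in targets:
        best=None
        for k in(90,-90):
            a=np.radians(yaw+k); Y=np.array([np.cos(a),np.sin(a),0]); Z=np.array([0,0,-1.]); X=np.cross(Y,Z)
            t=R.from_matrix(np.c_[X,Y,Z]); rel=(r.inv()*t).as_rotvec(degrees=True)
            if best is None or np.linalg.norm(rel)<np.linalg.norm(best[0]): best=(rel,t)
        sh=r.inv().apply(np.array([x,y,z])-p)
        print("shift now mm",np.round(sh*1e3,1),"then turn",np.round(best[0],1)); r=best[1]; p=np.array([x,y,z])
E
python3 -c "
from go import *
report((.618,.105,.10,17.6),(*place(TUB,.037,.022)[:2],.15,-9.7),(.6064,-.0534,.10,12.6))"
```

```text
t 0.1 tcp [0.1399 0.6087 0.2305] w 0.0854 g 0.0 q7 -0.08
shift now mm [-578.7 -383.7  131.1] then turn [ -0.1  -0.  -30.5]
shift now mm [ 191.9 -314.5  -50. ] then turn [ 0.   0.  27.3]
shift now mm [-41.5 209.4  50. ] then turn [  0.    0.  -22.3]
```

```bash
python3 -m creep '[[-0.0362,-0.024,0.0082,0,0,0,130],[-0.0362,-0.024,0.0082,0,0,0,130],[-0.0362,-0.024,0.0082,0,0,0,130],[-0.0362,-0.024,0.0082,0,0,0,130],[-0.0362,-0.024,0.0082,0,0,0,130],[-0.0362,-0.024,0.0082,0,0,0,130],[-0.0362,-0.024,0.0082,0,0,0,130],[-0.0362,-0.024,0.0082,0,0,0,130],[-0.0362,-0.024,0.0082,0,0,0,130],[-0.0362,-0.024,0.0082,0,0,0,130],[-0.0362,-0.024,0.0082,0,0,0,130],[-0.0362,-0.024,0.0082,0,0,0,130],[-0.0362,-0.024,0.0082,0,0,0,130],[-0.0362,-0.024,0.0082,0,0,0,130],[-0.0362,-0.024,0.0082,0,0,0,130],[-0.0362,-0.024,0.0082,0,0,0,130],[0,0,0,0,0,-7.6,130],[0,0,0,0,0,-7.6,130],[0,0,0,0,0,-7.6,130],[0,0,0,0,0,-7.6,130]]' 40; python3 -c "
from go import *
report((.618,.105,.004,17.6))"
```

```text
t: 2.6
tool_pos: [0.6181, 0.1051, 0.0996]
tool_rot: [0.483, -3.103, 0.0]
wrist_force: [-1.0, -0.0, -0.1]
width: 0.042
grip_force: 0.0
t 2.6 tcp [0.6181 0.1051 0.0996] w 0.0420 g 0.0 q7 1.66
shift now mm [ 0.1 -0.  95.6] then turn [ 0.  -0.1  0.1]
```

```bash
python3 -m creep '[[0,0,0.03,0,0,0,130],[0,0,0.03,0,0,0,130],[0,0,0.02,0,0,0,130],[0,0,0.0156,0,0,0,130],[0,0,0,0,0,0,130],[0,0,0,0,0,0,255],[0,0,0,0,0,0,255],[0,0,0,0,0,0,255],[0,0,0,0,0,0,255],[0,0,0,0,0,0,255],[0,0,-0.03,0,0,0,255],[0,0,-0.03,0,0,0,255],[0,0,-0.03,0,0,0,255],[0,0,-0.03,0,0,0,255],[0,0,-0.02,0,0,0,255]]' 40; python3 -c "
from go import *
report((*place(TUB,.037,.022)[:2],.144,-9.7))"
```

```text
t: 4.47
tool_pos: [0.6188, 0.1053, 0.1462]
tool_rot: [-0.477, 3.104, 0.0]
wrist_force: [-0.3, 0.1, -0.4]
width: 0.0148
grip_force: 39.8
t 4.5 tcp [0.6188 0.1053 0.1462] w 0.0148 g 39.8 q7 1.66
shift now mm [ 192.  -315.     1.9] then turn [ 0.   0.1 27.2]
```

```bash
python3 -m creep '[[0.0192,-0.0315,0,0,0,0,255],[0.0192,-0.0315,0,0,0,0,255],[0.0192,-0.0315,0,0,0,0,255],[0.0192,-0.0315,0,0,0,0,255],[0.0192,-0.0315,0,0,0,0,255],[0.0192,-0.0315,0,0,0,0,255],[0.0192,-0.0315,0,0,0,0,255],[0.0192,-0.0315,0,0,0,0,255],[0.0192,-0.0315,0,0,0,0,255],[0.0192,-0.0315,0,0,0,0,255],[0,0,0,0,0,9.1,255],[0,0,0,0,0,9.1,255],[0,0,0,0,0,9.1,255],[0,0,0,0,0,0,255],[0,0,0.034,0,0,0,255],[0,0,0.034,0,0,0,255],[0,0,0.034,0,0,0,255],[0,0,0.02,0,0,0,255],[0,0,0.012,0,0,0,255],[0,0,0,0,0,0,255]]' 60; python3 -c "
from go import *
report((*place(TUB,.037,.022)[:2],.010,-9.7))"
```

```text
t: 6.98
tool_pos: [0.53, -0.253, 0.0106]
tool_rot: [0.266, 3.13, 0.0]
wrist_force: [-0.3, -0.1, -1.4]
width: 0.0139
grip_force: 64.2
t 7.0 tcp [ 0.53   -0.253   0.0106] w 0.0139 g 64.2 q7 1.93
shift now mm [-0.2  0.1  0.6] then turn [ 0.  0. -0.]
```

```bash
python3 -m creep '[[0,0,0,0,0,0,172],[0,0,0,0,0,0,172],[0,0,0,0,0,0,172],[0,0,-0.03,0,0,0,172],[0,0,-0.035,0,0,0,172],[0,0,-0.035,0,0,0,172],[0,0,-0.04,0,0,0,130],[-0.0069,0.0349,0,0,0,0,130],[-0.0069,0.0349,0,0,0,0,130],[-0.0069,0.0349,0,0,0,0,130],[-0.0069,0.0349,0,0,0,0,130],[-0.0069,0.0349,0,0,0,0,130],[-0.0069,0.0349,0,0,0,0,130],[0,0,0.02,0,0,-7.5,130],[0,0,0.02,0,0,-7.4,130],[0,0,0.02,0,0,-7.4,130],[0,0,0,0,0,0,130]]' 60; python3 -c "
from go import *
report((.6064,-.0534,.004,12.6),(.6064,-.0534,.144,12.6),(*place(TUB,.037,-.022)[:2],.144,-9.7),(.4627,-.1132,.10,8.5))"
```

```text
t: 9.1
tool_pos: [0.6056, -0.0537, 0.0896]
tool_rot: [0.341, -3.121, -0.001]
wrist_force: [0.7, -0.2, 0.3]
width: 0.0417
grip_force: 0.0
t 9.1 tcp [ 0.6056 -0.0537  0.0896] w 0.0417 g 0.0 q7 1.86
shift now mm [-1.   0.  85.6] then turn [ 0.  -0.1 -0.1]
shift now mm [   0.    0. -140.] then turn [0. 0. 0.]
shift now mm [ 134.6 -218.7    0. ] then turn [ 0.   0.  22.3]
shift now mm [ 90.  170.3  44. ] then turn [  0.    0.  -18.2]
```

```bash
python3 -m creep '[[-0.001,0,0.03,0,0,0,130],[0,0,0.03,0,0,0,130],[0,0,0.0256,0,0,0,130],[0,0,0,0,0,0,130],[0,0,0,0,0,0,255],[0,0,0,0,0,0,255],[0,0,0,0,0,0,255],[0,0,0,0,0,0,255],[0,0,0,0,0,0,255],[0,0,-0.035,0,0,0,255],[0,0,-0.035,0,0,0,255],[0,0,-0.035,0,0,0,255],[0,0,-0.035,0,0,0,255],[0,0,0,0,0,0,255]]' 60 | grep -E 'pos|width|grip'
python3 -m creep '[[0.0192,-0.0312,0,0,0,0,255],[0.0192,-0.0312,0,0,0,0,255],[0.0192,-0.0312,0,0,0,0,255],[0.0192,-0.0312,0,0,0,0,255],[0.0192,-0.0312,0,0,0,0,255],[0.0192,-0.0312,0,0,0,0,255],[0.0194,-0.0315,0,0,0,0,255],[0,0,0,0,0,7.4,255],[0,0,0,0,0,7.4,255],[0,0,0,0,0,7.5,255],[0,0,0,0,0,0,255],[0,0,0.034,0,0,0,255],[0,0,0.034,0,0,0,255],[0,0,0.034,0,0,0,255],[0,0,0.02,0,0,0,255],[0,0,0.012,0,0,0,255],[0,0,0,0,0,0,255]]' 60; python3 -c "
from go import *
report((*place(TUB,.037,-.022)[:2],.010,-9.7))"
```

```text
tool_pos: [0.6095, -0.0536, 0.149]
width: 0.0138
grip_force: 59.1
t: 12.98
tool_pos: [0.5233, -0.2962, 0.0113]
tool_rot: [0.268, 3.13, 0.0]
wrist_force: [0.5, -0.2, -0.5]
width: 0.0141
grip_force: 65.5
t 13.0 tcp [ 0.5233 -0.2962  0.0113] w 0.0141 g 65.5 q7 2.01
shift now mm [ 0.6 -0.2  1.3] then turn [ 0.   0.  -0.1]
```

```bash
python3 -m creep '[[0,0,0,0,0,0,172],[0,0,0,0,0,0,172],[0,0,0,0,0,0,172],[0,0,-0.03,0,0,0,172],[0,0,-0.035,0,0,0,172],[0,0,-0.035,0,0,0,172],[0,0,-0.04,0,0,0,130],[0.018,0.0341,0,0,0,0,130],[0.018,0.0341,0,0,0,0,130],[0.018,0.0341,0,0,0,0,130],[0.018,0.0341,0,0,0,0,130],[0.018,0.0341,0,0,0,0,130],[0,0,0.03,0,0,-9.1,130],[0,0,0.03,0,0,-9.1,130],[0,0,0,0,0,0,130]]' 60; python3 -c "
from go import *
report((.4627,-.1132,.004,8.5),(.4627,-.1132,.144,8.5),(*place(TUB,-.037,.022)[:2],.144,-9.7),(.4652,.1052,.10,-9))"
```

```text
t: 14.85
tool_pos: [0.4627, -0.1125, 0.0901]
tool_rot: [0.228, -3.131, -0.001]
wrist_force: [-1.1, 0.5, 0.4]
width: 0.0418
grip_force: 0.0
t 14.8 tcp [ 0.4627 -0.1125  0.0901] w 0.0418 g 0.0 q7 1.93
shift now mm [-0.1 -0.7 86.1] then turn [ 0.  -0.1 -0.2]
shift now mm [   0.    0. -140.] then turn [0. 0. 0.]
shift now mm [  24.2 -125.     0. ] then turn [ 0.   0.  18.2]
shift now mm [ 50.4 342.   44. ] then turn [ 0.   0.  -0.7]
```

```bash
python3 -m creep '[[0,-0.0007,0.03,0,0,0,130],[0,0,0.03,0,0,0,130],[0,0,0.026,0,0,0,130],[0,0,0,0,0,0,130],[0,0,0,0,0,0,255],[0,0,0,0,0,0,255],[0,0,0,0,0,0,255],[0,0,0,0,0,0,255],[0,0,0,0,0,0,255],[0,0,-0.035,0,0,0,255],[0,0,-0.035,0,0,0,255],[0,0,-0.035,0,0,0,255],[0,0,-0.035,0,0,0,255],[0,0,0,0,0,0,255]]' 60 | grep -E 'pos|width|grip'
python3 -m creep '[[0.006,-0.0313,0,0,0,0,255],[0.006,-0.0313,0,0,0,0,255],[0.006,-0.0312,0,0,0,0,255],[0.006,-0.0312,0,0,0,0,255],[0,0,0,0,0,9.1,255],[0,0,0,0,0,9.1,255],[0,0,0,0,0,0,255],[0,0,0.034,0,0,0,255],[0,0,0.034,0,0,0,255],[0,0,0.034,0,0,0,255],[0,0,0.02,0,0,0,255],[0,0,0.012,0,0,0,255],[0,0,0,0,0,0,255]]' 60; python3 -c "
from go import *
report((*place(TUB,-.037,.022)[:2],.010,-9.7))"
```

```text
tool_pos: [0.4658, -0.1137, 0.1486]
width: 0.014
grip_force: 58.9
t: 18.23
tool_pos: [0.4582, -0.2405, 0.0108]
tool_rot: [-0.266, -3.13, -0.0]
wrist_force: [0.3, -0.6, -0.1]
width: 0.0139
grip_force: 60.6
t 18.2 tcp [ 0.4582 -0.2405  0.0108] w 0.0139 g 60.6 q7 1.99
shift now mm [ 0.9 -0.1  0.8] then turn [ 0. -0. -0.]
```

```bash
python3 -m creep '[[0,0,0,0,0,0,172],[0,0,0,0,0,0,172],[0,0,0,0,0,0,172],[0,0,-0.03,0,0,0,172],[0,0,-0.035,0,0,0,172],[0,0,-0.035,0,0,0,172],[0,0,-0.04,0,0,0,130],[0.0056,0.038,0,0,0,0,130],[0.0056,0.038,0,0,0,0,130],[0.0056,0.038,0,0,0,0,130],[0.0056,0.038,0,0,0,0,130],[0.0056,0.038,0,0,0,0,130],[0.0056,0.038,0,0,0,0,130],[0.0056,0.038,0,0,0,0,130],[0.0056,0.038,0,0,0,0,130],[0.0056,0.038,0,0,0,0,130],[0,0,0.03,0,0,-0.7,130],[0,0,0.03,0,0,0,130],[0,0,0,0,0,0,130]]' 60; python3 -c "
from go import *
p,d=grab_frame('top'); show(p,d)
report((.4652,.1052,.004,-9),(.4652,.1052,.144,-9),(*place(TUB,-.037,-.022)[:2],.144,-9.7))"
```

```text
t: 20.6
tool_pos: [0.4656, 0.1048, 0.0898]
tool_rot: [-0.248, -3.129, 0.002]
wrist_force: [0.3, -0.2, 0.2]
width: 0.042
grip_force: 0.0
top [481. 137.] ctr [ 0.727  -0.6384  0.0347] L 0.077 W 0.052 ang 33.2 [46. 37. 33. 36. 43.] skew 0.5
top [ 49. 159.] ctr [0.7018 0.6143 0.0197] L 0.106 W 0.035 ang -26.2 [22. 17. 14. 16. 23.] skew 2.9
top [482. 202.] ctr [ 0.5356 -0.6184  0.0308] L 0.178 W 0.081 ang 24.6 [79. 37. 44. 35. 33.] skew 3.3
top [304. 185.] ctr [ 0.601  -0.1238  0.0182] L 0.041 W 0.020 ang -7.4 [15. 15. 17. 20. 20.] skew 1.0
top [254. 188.] ctr [0.5983 0.0156 0.0183] L 0.041 W 0.020 ang -1.0 [14. 14. 11. 20. 20.] skew 1.6
top [338. 224.] ctr [ 0.4919 -0.2099  0.0305] L 0.164 W 0.042 ang 4.9 [42. 13. 10. 12.  9.] skew -5.6
top [ 38. 199.] ctr [0.5745 0.6268 0.0381] L 0.031 W 0.023 ang 67.7 [15. 21. 20. 22. 23.] skew -1.1
top [243. 207.] ctr [0.5405 0.0476 0.0413] L 0.028 W 0.027 ang -0.9 [19. 25. 27. 27. 27.] skew 1.6
top [349. 235.] ctr [ 0.4575 -0.2418  0.0224] L 0.070 W 0.025 ang -10.8 [23. 21. 20. 17. 25.] skew 0.3
top [254. 241.] ctr [0.4488 0.0212 0.0183] L 0.039 W 0.019 ang -1.2 [14. 14. 14. 19. 19.] skew 1.7
t 20.6 tcp [0.4666 0.105  0.091 ] w 0.0422 g 0.0 q7 1.15
shift now mm [ 1.4  0.1 87. ] then turn [-0.  -0.1 -0.1]
shift now mm [   0.    0. -140.] then turn [0. 0. 0.]
shift now mm [ -45.7 -386.6    0. ] then turn [0.  0.  0.7]
```

```bash
python3 -m creep '[[0.001,0,0.03,0,0,0,130],[0,0,0.03,0,0,0,130],[0,0,0.0265,0,0,0,130],[0,0,0,0,0,0,130],[0,0,0,0,0,0,255],[0,0,0,0,0,0,255],[0,0,0,0,0,0,255],[0,0,0,0,0,0,255],[0,0,0,0,0,0,255],[0,0,-0.035,0,0,0,255],[0,0,-0.035,0,0,0,255],[0,0,-0.035,0,0,0,255],[0,0,-0.035,0,0,0,255],[0,0,0,0,0,0,255]]' 60 | grep -E 'pos|width|grip'
python3 -m creep '[[-0.0046,-0.0387,0,0,0,0,255],[-0.0046,-0.0387,0,0,0,0,255],[-0.0046,-0.0387,0,0,0,0,255],[-0.0046,-0.0387,0,0,0,0,255],[-0.0046,-0.0387,0,0,0,0,255],[-0.0046,-0.0387,0,0,0,0,255],[-0.0046,-0.0387,0,0,0,0,255],[-0.0046,-0.0387,0,0,0,0,255],[-0.0046,-0.0387,0,0,0,0,255],[-0.0043,-0.0383,0,0,0,0,255],[0,0,0,0,0,0.7,255],[0,0,0,0,0,0,255]]' 60; python3 -c "
from go import *
report((*place(TUB,-.037,-.022)[:2],.010,-9.7))"
```

```text
tool_pos: [0.468, 0.1058, 0.1483]
width: 0.0141
grip_force: 58.8
t: 23.9
tool_pos: [0.4494, -0.283, 0.1441]
tool_rot: [-0.27, -3.129, -0.001]
wrist_force: [-0.2, 1.3, 0.2]
width: 0.0141
grip_force: 58.8
t 23.9 tcp [ 0.4494 -0.283   0.1441] w 0.0141 g 58.8 q7 2.01
shift now mm [ -0.6  -0.8 134.1] then turn [ 0.  -0.  -0.1]
```

```bash
python3 -m creep '[[0,0,0.034,0,0,0,255],[0,0,0.034,0,0,0,255],[0,0,0.034,0,0,0,255],[0,0,0.02,0,0,0,255],[0,0,0.012,0,0,0,255],[0,0,0,0,0,0,255],[0,0,0,0,0,0,172],[0,0,0,0,0,0,172],[0,0,0,0,0,0,172],[0,0,-0.03,0,0,0,172],[0,0,-0.035,0,0,0,172],[0,0,-0.035,0,0,0,172],[0,0,-0.04,0,0,0,130],[0,0,0,0,0,0,130]]' 60; python3 -c "
from go import *
report((.6075,-.1246,.10,-7.4),(*place(TRAY,.03,.03)[:2],.15,3),(.6043,.0155,.10,-1),(*place(TRAY,.03,-.03)[:2],.15,3),(.4548,.0211,.1,-1.2),(*place(TRAY,-.025,0)[:2],.15,3))
p,d=grab_frame('top'); cv2.imwrite('pics/tub1.png',cv2.resize(p[150:290,130:410],None,fx=2.7,fy=2.7,interpolation=cv2.INTER_CUBIC)[...,::-1])"
```

```text
t: 25.65
tool_pos: [0.4517, -0.2843, 0.1539]
tool_rot: [0.268, 3.124, -0.003]
wrist_force: [0.8, 0.3, -0.2]
width: 0.0419
grip_force: 0.0
t 25.6 tcp [ 0.4517 -0.2843  0.1539] w 0.0419 g 0.0 q7 2.01
shift now mm [-126.   183.9   54.5] then turn [-0.1  0.4 -2.4]
shift now mm [  3.1 407.1 -50. ] then turn [  0.    0.  -10.4]
shift now mm [  66.3 -260.9   50. ] then turn [0. 0. 4.]
shift now mm [-52.2 205.1 -50. ] then turn [ 0.  0. -4.]
shift now mm [ 215.3 -187.5   50. ] then turn [0.  0.  4.2]
shift now mm [-144.   228.7  -50. ] then turn [ 0.   0.  -4.2]
```

View pics/tub1.png

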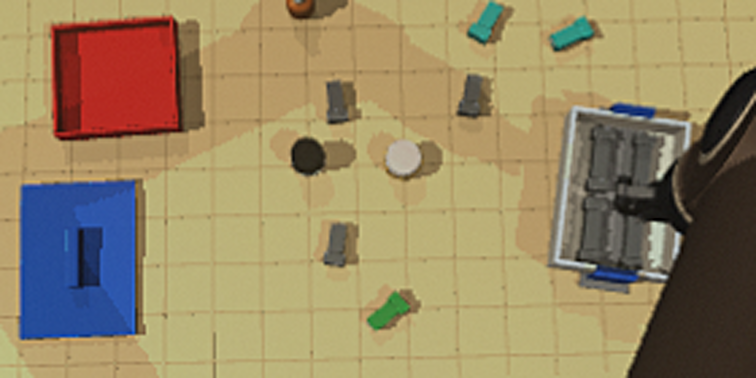

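All four whole castings lie in the tub at (620,195), and the three snapped ones are still at (337,103), (473,97) and (337,243). Next are the snapped ones.

```bash
python3 -m creep '[[-0.021,0.0307,0,0,0,0,130],[-0.021,0.0307,0,0,0,0,130],[-0.021,0.0307,0,0,0,0,130],[-0.021,0.0307,0,0,0,0,130],[-0.021,0.0307,0,0,0,0,130],[-0.021,0.0305,0,0,0,0,130],[0,0,0.03,0,0,-2.3,130],[0,0,0.03,0,0,0,130],[0,0,0,0,0,0,130]]' 60; python3 -c "
from go import *
report((.6075,-.1246,.004,-7.4))"
```

```text
t: 26.82
tool_pos: [0.6028, -0.123, 0.0871]
tool_rot: [-0.205, -3.128, -0.001]
wrist_force: [-1.1, -0.2, -0.3]
width: 0.0418
grip_force: 0.0
t 26.8 tcp [ 0.6028 -0.123   0.0871] w 0.0418 g 0.0 q7 1.71
shift now mm [-5.4 -0.9 83.1] then turn [ 0.  -0.4 -0.1]
```

```bash
python3 -m creep '[[-0.0054,-0.001,0.03,0,-0.4,0,130],[0,0,0.03,0,0,0,130],[0,0,0.0225,0,0,0,130],[0,0,0,0,0,0,130],[0,0,0,0,0,0,255],[0,0,0,0,0,0,255],[0,0,0,0,0,0,255],[0,0,0,0,0,0,255],[0,0,0,0,0,0,255],[0,0,-0.035,0,0,0,255],[0,0,-0.035,0,0,0,255],[0,0,-0.035,0,0,0,255],[0,0,-0.035,0,0,0,255],[0,0,0,0,0,0,255]]' 60 | grep -E 'pos|width|grip'
python3 -m creep '[[0.0003,0.0371,0,0,0,0,255],[0.0003,0.037,0,0,0,0,255],[0.0003,0.037,0,0,0,0,255],[0.0003,0.037,0,0,0,0,255],[0.0003,0.037,0,0,0,0,255],[0.0003,0.037,0,0,0,0,255],[0.0003,0.037,0,0,0,0,255],[0.0003,0.037,0,0,0,0,255],[0.0003,0.037,0,0,0,0,255],[0.0003,0.037,0,0,0,0,255],[0,0.037,0,0,0,0,255],[0,0,0,0,0,-5.2,255],[0,0,0,0,0,-5.2,255],[0,0,0,0,0,0,255]]' 60; python3 -c "
from go import *
report((*place(TRAY,.03,.03)[:2],.010,3))"
```

```text
tool_pos: [0.6118, -0.126, 0.1517]
width: 0.0138
grip_force: 58.7
t: 30.32
tool_pos: [0.6599, 0.2782, 0.147]
tool_rot: [-0.078, 3.135, -0.002]
wrist_force: [0.5, -0.6, -0.3]
width: 0.0137
grip_force: 58.7
t 30.3 tcp [0.6599 0.2782 0.147 ] w 0.0137 g 58.7 q7 1.23
shift now mm [  3.7   1.6 137. ] then turn [-0.1  0.3 -0.2]
```

```bash
python3 -m creep '[[0.003,0.001,0.035,0,0,0,255],[0,0,0.035,0,0,0,255],[0,0,0.035,0,0,0,255],[0,0,0.02,0,0,0,255],[0,0,0.01,0,0,0,255],[0,0,0,0,0,0,172],[0,0,0,0,0,0,172],[0,0,0,0,0,0,172],[0,0,-0.03,0,0,0,172],[0,0,-0.035,0,0,0,172],[0,0,-0.035,0,0,0,172],[0,0,-0.035,0,0,0,130],[0.0095,-0.0373,0,0,0,0,130],[0.0095,-0.0373,0,0,0,0,130],[0.0095,-0.0373,0,0,0,0,130],[0.0095,-0.0373,0,0,0,0,130],[0.0095,-0.0373,0,0,0,0,130],[0.0095,-0.0373,0,0,0,0,130],[0.0095,-0.0373,0,0,0,0,130],[0,0,0.02,0,0,4,130]]' 60 | grep width
python3 -m creep '[[0,0,0.02,0,0,0,130],[0,0,0,0,0,0,130],[0,0,0,0,0,0,130]]' 60 | grep width
python3 -c "
from go import *
p,d=grab_frame('top'); show(p,d)
report((.6043,.0155,.004,-1))"
```

```text
width: 0.0419
width: 0.0418
top [482. 137.] ctr [ 0.7263 -0.6373  0.0357] L 0.077 W 0.054 ang 33.2 [41. 32. 36. 37. 43.] skew 0.8
top [ 48. 159.] ctr [0.6947 0.618  0.0188] L 0.105 W 0.037 ang -34.8 [27. 18. 16. 16. 23.] skew -3.5
top [163. 173.] ctr [0.6463 0.2743 0.0217] L 0.038 W 0.023 ang -1.5 [17. 15. 14. 17. 23.] skew 1.5
top [367. 204.] ctr [ 0.5313 -0.2849  0.0235] L 0.110 W 0.085 ang 83.9 [39. 85. 84.  8. 10.] skew -11.4
top [ 38. 199.] ctr [0.5745 0.6281 0.0385] L 0.034 W 0.024 ang 67.7 [18. 21. 21. 23. 23.] skew -1.5
top [352. 208.] ctr [ 0.5289 -0.2545  0.0218] L 0.071 W 0.027 ang -8.6 [27. 17. 23. 20. 23.] skew -1.1
top [349. 235.] ctr [ 0.4569 -0.2419  0.0217] L 0.068 W 0.023 ang -9.1 [23. 19. 18. 18. 23.] skew 0.2
top [496. 225.] ctr [ 0.4735 -0.6453  0.0321] L 0.090 W 0.008 ang 88.5 [3. 3. 6. 8. 3.] skew -1.4
top [364. 238.] ctr [ 0.4476 -0.2824  0.0221] L 0.067 W 0.020 ang -6.8 [20. 17. 14. 17. 20.] skew -0.1
t 33.2 tcp [0.6048 0.0152 0.1087] w 0.0418 g 0.0 q7 1.56
shift now mm [  1.4   0.3 104.7] then turn [-0.   0.5 -0.1]
```

```bash
python3 -m creep '[[0,0,0.03,0,0.4,0,130],[0,0,0.03,0,0,0,130],[0,0,0.03,0,0,0,130],[0,0,0.0145,0,0,0,130],[0,0,0,0,0,0,130],[0,0,0,0,0,0,255],[0,0,0,0,0,0,255],[0,0,0,0,0,0,255],[0,0,0,0,0,0,255],[0,0,0,0,0,0,255],[0,0,-0.035,0,0,0,255],[0,0,-0.035,0,0,0,255],[0,0,-0.035,0,0,0,255],[0,0,-0.035,0,0,0,255],[0,0,0,0,0,0,255]]' 60 | grep -E 'pos|width|grip'
python3 -m creep '[[-0.0087,0.0342,0,0,0,0,255],[-0.0087,0.0342,0,0,0,0,255],[-0.0087,0.0342,0,0,0,0,255],[-0.0087,0.0342,0,0,0,0,255],[-0.0087,0.0342,0,0,0,0,255],[-0.0087,0.0342,0,0,0,0,255],[0,0,0,0,0,-4,255],[0,0,0,0,0,0,255],[0,0,0,0,0,0,255]]' 60; python3 -c "
from go import *
report((*place(TRAY,.03,-.03)[:2],.010,3))"
```

```text
tool_pos: [0.6064, 0.0152, 0.1469]
width: 0.0139
grip_force: 59.2
t: 36.25
tool_pos: [0.6604, 0.2183, 0.1426]
tool_rot: [0.075, -3.14, 0.002]
wrist_force: [-0.3, -0.2, -0.9]
width: 0.0141
grip_force: 59.2
t 36.2 tcp [0.6604 0.2183 0.1426] w 0.0141 g 59.2 q7 1.32
shift now mm [  0.2   1.5 132.6] then turn [-0.1 -0.  -0.3]
```

```bash
python3 -m creep '[[0,0.001,0.035,0,0,0,255],[0,0,0.035,0,0,0,255],[0,0,0.035,0,0,0,255],[0,0,0.018,0,0,0,255],[0,0,0.01,0,0,0,255],[0,0,0,0,0,0,172],[0,0,0,0,0,0,172],[0,0,0,0,0,0,172],[0,0,-0.03,0,0,0,172],[0,0,-0.035,0,0,0,172],[0,0,-0.035,0,0,0,172],[0,0,-0.035,0,0,0,130],[0.0308,-0.0268,0,0,0,0,130],[0.0308,-0.0268,0,0,0,0,130],[0.0308,-0.0268,0,0,0,0,130],[0.0308,-0.0268,0,0,0,0,130],[0.0308,-0.0268,0,0,0,0,130],[0.0308,-0.0268,0,0,0,0,130],[0.0308,-0.0268,0,0,0,0,130],[0,0,0.02,0,0,4.2,130]]' 60 | grep width
python3 -m creep '[[0,0,0.02,0,0,0,130],[0,0,0,0,0,0,130],[0,0,0,0,0,0,130]]' 60 | grep width
python3 -c "
from go import *
p,d=grab_frame('top'); show(p,d)
p,d=grab_frame('scene'); show(p,d,'scene')
report((.4548,.0211,.004,-1.2))"
```

```text
width: 0.0417
width: 0.0418
top [481. 137.] ctr [ 0.7269 -0.6382  0.0341] L 0.077 W 0.054 ang 33.2 [43. 35. 32. 34. 45.] skew 0.2
top [ 49. 158.] ctr [0.702  0.6148 0.0198] L 0.106 W 0.034 ang -26.2 [22. 16. 13. 14. 23.] skew 1.5
top [163. 173.] ctr [0.6451 0.2749 0.0217] L 0.041 W 0.023 ang 1.0 [23. 20. 14. 14. 17.] skew -0.4
top [482. 202.] ctr [ 0.5352 -0.6174  0.0317] L 0.178 W 0.082 ang 24.6 [79. 38. 37. 38. 33.] skew 3.5
top [183. 182.] ctr [0.6173 0.2176 0.0212] L 0.041 W 0.023 ang 0.7 [23. 20. 14. 14. 14.] skew -0.7
top [338. 225.] ctr [ 0.492  -0.2096  0.0272] L 0.165 W 0.042 ang 5.6 [42. 13. 13. 11. 11.] skew -9.3
top [ 38. 199.] ctr [0.5765 0.6288 0.0381] L 0.037 W 0.023 ang 75.1 [18. 21. 21. 23.  3.] skew -2.9
top [352. 208.] ctr [ 0.5298 -0.2536  0.0224] L 0.069 W 0.025 ang -9.7 [23. 20. 17. 20. 25.] skew 0.1
top [349. 235.] ctr [ 0.4561 -0.2431  0.0216] L 0.068 W 0.026 ang -9.1 [26. 22. 22. 17. 23.] skew -0.2
top [365. 239.] ctr [ 0.4395 -0.2847  0.0219] L 0.085 W 0.039 ang 12.9 [27. 21. 21. 24. 21.] skew 4.2
scene [495. 104.] ctr [0.4523 0.6314 0.0532] L 0.035 W 0.026 
[... 385 characters left out ...]
7 0.039 ] L 0.054 W 0.029 ang -18.0 [29. 25. 23. 24. 24.] skew -1.8
scene [374. 200.] ctr [0.6212 0.2147 0.0208] L 0.049 W 0.025 ang -5.5 [18. 20. 22. 23. 22.] skew 0.5
scene [405. 203.] ctr [0.6486 0.2721 0.0207] L 0.049 W 0.027 ang -4.7 [21. 22. 25. 24. 22.] skew 0.1
scene [241. 202.] ctr [ 0.5424 -0.054   0.0265] L 0.036 W 0.026 ang 67.3 [19. 16. 14. 17. 23.] skew 0.9
scene [130. 334.] ctr [ 0.7508 -0.3019  0.0111] L 0.027 W 0.014 ang 83.6 [13. 14. 13. 12. 13.] skew 0.1
scene [132. 369.] ctr [ 0.8071 -0.3016  0.0108] L 0.028 W 0.014 ang -87.2 [13. 13. 14. 13. 12.] skew -0.1
t 39.2 tcp [0.4553 0.0222 0.1061] w 0.0419 g 0.0 q7 1.48
shift now mm [  0.6  -1.1 102.1] then turn [-0.   0.1 -0.1]
```

The second snapped piece has slid inside the tray to about (0.617,0.218), so I will put the third in the free corner.

```bash
python3 -m creep '[[0,-0.001,0.03,0,0,0,130],[0,0,0.03,0,0,0,130],[0,0,0.03,0,0,0,130],[0,0,0.012,0,0,0,130],[0,0,0,0,0,0,130],[0,0,0,0,0,0,255],[0,0,0,0,0,0,255],[0,0,0,0,0,0,255],[0,0,0,0,0,0,255],[0,0,0,0,0,0,255],[0,0,-0.035,0,0,0,255],[0,0,-0.035,0,0,0,255],[0,0,-0.035,0,0,0,255],[0,0,-0.035,0,0,0,255],[0,0,0,0,0,0,255]]' 60
python3 -c "
from go import *
T=place(TRAY,-.025,.028)
report((*T[:2],.144,3),(.4397,.2867,.144,1.0))"
```

```text
t: 41.1
tool_pos: [0.4565, 0.0214, 0.1464]
tool_rot: [0.037, 3.135, 0.002]
wrist_force: [1.1, 0.1, -0.4]
width: 0.0142
grip_force: 58.7
t 41.1 tcp [0.4565 0.0214 0.1464] w 0.0142 g 58.7 q7 1.47
shift now mm [-139.6  256.6    3.5] then turn [ 0.   0.4 -4.3]
shift now mm [161.5  20.5   0. ] then turn [0. 0. 2.]
```

```bash
python3 -m creep '[[-0.0175,0.0321,0,0,0,0,255],[-0.0175,0.0321,0,0,0,0,255],[-0.0175,0.0321,0,0,0,0,255],[-0.0175,0.0321,0,0,0,0,255],[-0.0175,0.0321,0,0,0,0,255],[-0.0175,0.0321,0,0,0,0,255],[-0.0175,0.0321,0,0,0,0,255],[-0.017,0.0321,0,0,0,0,255],[0,0,0,0,0,-4.2,255],[0,0,0,0,0,0,255],[0,0,0.035,0,0,0,255],[0,0,0.035,0,0,0,255],[0,0,0.035,0,0,0,255],[0,0,0.02,0,0,0,255],[0,0,0.009,0,0,0,255],[0,0,0,0,0,0,255],[0,0,0,0,0,0,172],[0,0,0,0,0,0,172],[0,0,0,0,0,0,172],[0,0,0,0,0,0,172]]' 60
python3 -m creep '[[0,0,-0.035,0,0,0,172],[0,0,-0.035,0,0,0,172],[0,0,-0.035,0,0,0,172],[0,0,-0.035,0,0,0,130],[0.04,0.005,0,0,0,0,130],[0.04,0.005,0,0,0,0,130],[0.04,0.005,0,0,0,0,130],[0.04,0.005,0,0,0,0,130],[0,0,0,0,0,2,130],[0,0,0,0,0,0,130],[0,0,0,0,0,0,130]]' 60 |grep pos
python3 - <<'E'
from go import *
for n in("top","scene"):
    p,d=save(n,n+'1.png'); show(p,d,n)
    P=cloud(n,p,d); h=cv2.cvtColor(p,cv2.COLOR_RGB2HSV)
    m=(h[...,0]>100)&(h[...,0]<125)&(h[...,1]>130)&(P[...,1]>.1)&(P[...,1]<.42)
    for a,b in((.005,.018),(.029,.04)):
        r=cv2.minAreaRect(P[m&(P[...,2]>a)&(P[...,2]<b)][:,:2].astype(np.float32)); print(n,np.round(r[0],4),np.round(r[1],3),r[2])
report((.4397,.2867,.014,1.0))
E
```

```text
t: 43.6
tool_pos: [0.6, 0.2746, 0.0091]
tool_rot: [0.078, -3.141, 0.001]
wrist_force: [-0.6, -1.5, -0.3]
width: 0.0277
grip_force: 0.0
tool_pos: [0.4403, 0.2864, 0.1491]
top [481. 137.] ctr [ 0.7271 -0.6385  0.0343] L 0.077 W 0.053 ang 33.2 [41. 36. 31. 34. 45.] skew 0.2
top [ 49. 158.] ctr [0.702  0.6146 0.0181] L 0.106 W 0.036 ang -26.2 [22. 17. 16. 16. 24.] skew 1.0
top [163. 173.] ctr [0.6451 0.2749 0.0218] L 0.041 W 0.023 ang 1.0 [23. 20. 14. 14. 17.] skew -0.7
top [482. 202.] ctr [ 0.5356 -0.6184  0.0307] L 0.178 W 0.081 ang 24.6 [79. 37. 40. 39. 35.] skew 3.3
top [183. 182.] ctr [0.618  0.2194 0.0221] L 0.040 W 0.022 ang 6.9 [20. 20. 15. 15. 15.] skew -1.2
top [164. 191.] ctr [0.5939 0.2693 0.0213] L 0.038 W 0.020 ang -1.4 [14. 14. 14. 17. 20.] skew 1.2
top [365. 211.] ctr [ 0.4963 -0.2754  0.0246] L 0.159 W 0.113 ang -9.5 [113.  92.  94.   9.  10.] skew -27.1
top [ 38. 199.] ctr [0.5762 0.628  0.0395] L 0.035 W 0.023 ang 75.1 [18. 21. 21. 23.  1.] skew -2.9
top [367. 211.] ctr [ 0.5221 -0.2944  0.0219] L 0.068 W 0.025 ang -9.7 [25. 21. 21. 18. 22.] skew -0.0
top [243. 207.] c
[... 1463 characters left out ...]
07] L 0.050 W 0.025 ang -5.1 [17. 20. 21. 24. 22.] skew 0.4
scene [405. 203.] ctr [0.6482 0.2716 0.0206] L 0.049 W 0.028 ang -4.7 [21. 22. 25. 25. 22.] skew 0.2
scene [108. 239.] ctr [ 0.5571 -0.3228  0.0337] L 0.056 W 0.035 ang 13.6 [14. 34. 32. 32. 25.] skew 2.7
scene [130. 334.] ctr [ 0.7512 -0.3019  0.0111] L 0.028 W 0.014 ang 81.7 [12. 13. 14. 14. 12.] skew 0.2
scene [132. 369.] ctr [ 0.8069 -0.3014  0.0107] L 0.028 W 0.014 ang -84.3 [14. 13. 13. 12. 13.] skew -0.5
scene [0.4391 0.2865] [0.161 0.12 ] 1.144210934638977
scene [0.4392 0.2862] [0.06  0.014] 1.1346120834350586
t 45.1 tcp [0.4401 0.2863 0.1489] w 0.0421 g 0.0 q7 0.97
shift now mm [  0.4   0.5 134.9] then turn [-0.1  0.  -0.2]
```

View pics/top1.png

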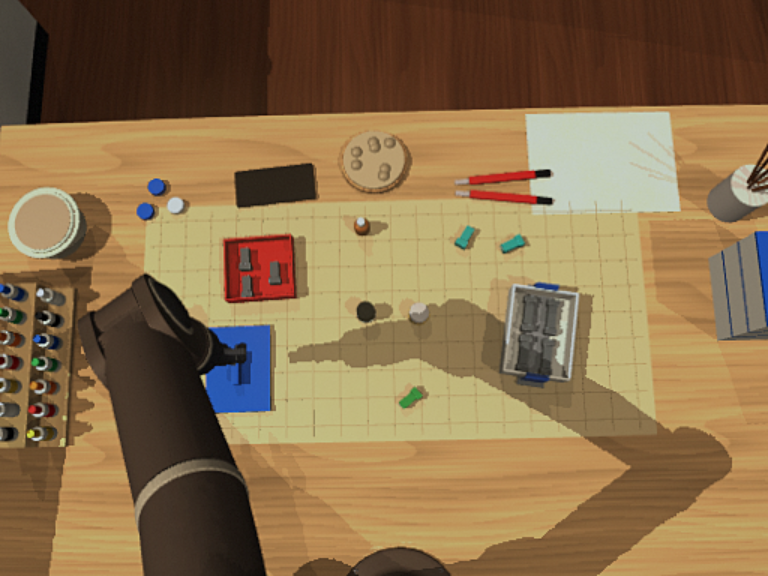

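The tray holds the three snapped pieces at (245,258), (275,272) and (248,286). The tub holds the four whole ones. The lid has not moved and the gripper is over its ridge.

```bash
python3 -m creep '[[0.0005,0,0.035,0,0,0,130],[0,0,0.035,0,0,0,130],[0,0,0.035,0,0,0,130],[0,0,0.02,0,0,0,130],[0,0,0.010,0,0,0,130],[0,0,0,0,0,0,130],[0,0,0,0,0,0,255],[0,0,0,0,0,0,255],[0,0,0,0,0,0,255],[0,0,0,0,0,0,255],[0,0,0,0,0,0,255],[0,0,-0.02,0,0,0,255],[0,0,-0.03,0,0,0,255],[0,0,-0.03,0,0,0,255],[0,0,-0.03,0,0,0,255],[0,0,-0.03,0,0,0,255],[0,0,0,0,0,0,255],[0,0,0,0,0,0,255]]' 80
python3 -c "
from go import *
report((*TUB[:2],.154,-9.7))"
```

```text
t: 47.32
tool_pos: [0.4383, 0.2864, 0.1536]
tool_rot: [0.024, -3.141, 0.001]
wrist_force: [-0.7, 0.3, -0.8]
width: 0.0123
grip_force: 78.1
t 47.3 tcp [0.4383 0.2864 0.1536] w 0.0123 g 78.1 q7 0.97
shift now mm [-4.330e+01 -5.554e+02  1.000e-01] then turn [-0.1 -0.  10.6]
```

```bash
python3 -m creep '[[-0.0029,-0.037,0,0,0,0,255],[-0.0029,-0.037,0,0,0,0,255],[-0.0029,-0.037,0,0,0,0,255],[-0.0029,-0.037,0,0,0,0,255],[-0.0029,-0.037,0,0,0,0,255],[-0.0029,-0.037,0,0,0,0,255],[-0.0029,-0.037,0,0,0,0,255],[-0.0029,-0.037,0,0,0,0,255],[-0.0029,-0.037,0,0,0,0,255],[-0.0029,-0.037,0,0,0,0,255],[-0.0029,-0.037,0,0,0,0,255],[-0.0029,-0.037,0,0,0,0,255],[-0.0029,-0.037,0,0,0,0,255],[-0.0029,-0.037,0,0,0,0,255],[-0.0029,-0.037,0,0,0,0,255],[0,0,0.01,0,0,5.3,255],[0,0,0.01,0,0,5.3,255],[0,0,0.01,0,0,0,255],[0,0,0,0,0,0,255],[0,0,0,0,0,0,255]]' 80
cat > lid.py <<'E'
from go import *
for n in("top","scene"):
    p,d=save(n,n+sys.argv[1]+'.png'); P=cloud(n,p,d); h=cv2.cvtColor(p,cv2.COLOR_RGB2HSV)
    tz=get_obs()["tool_pos"][2]
    m=(h[...,0]>100)&(h[...,0]<125)&(h[...,1]>130)&(P[...,1]>-.40)&(P[...,1]<-.12)&(P[...,0]>.3)&(P[...,0]<.7)
    q=P[m&(abs(P[...,2]-tz)<.012)]; r=cv2.minAreaRect(q[:,:2].astype(np.float32)); print(n,np.round(r[0],4),np.round(r[1],3),r[2])
    A=np.c_[q[:,:2]-q[:,:2].mean(0),np.ones(len(q))]; print("plane",np.linalg.lstsq(A,q[:,2],rcond=None)[0])
report((*TUB[:2],.08,-9.7))
E
python3 lid.py 2
```

```text
t: 49.82
tool_pos: [0.4906, -0.2677, 0.1244]
tool_rot: [-0.265, -3.13, 0.001]
wrist_force: [0.1, 0.7, -0.7]
width: 0.0122
grip_force: 78.1
top [ 0.4955 -0.241 ] [0.064 0.158] 79.04574584960938
plane [0.00184541 0.00379032 0.11982532]
scene [ 0.4906 -0.2674] [0.121 0.162] 79.27330780029297
plane [-3.15831432e-05 -2.72045506e-03  1.19965479e-01]
t 49.9 tcp [ 0.4908 -0.2678  0.1248] w 0.0123 g 78.1 q7 2.03
shift now mm [ 0.8 -0.6 44.8] then turn [-0.1  0.   0. ]
```

View pics/scene2.png

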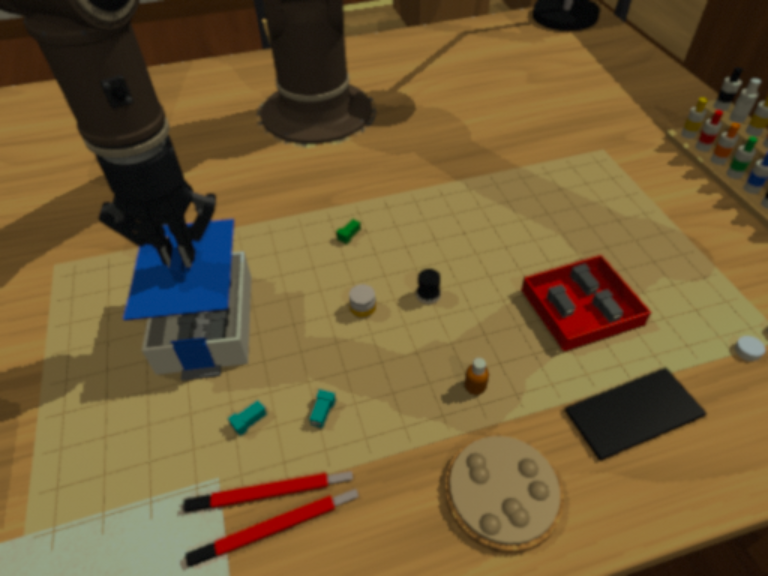

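The lid hangs level over the tub. It is about 1 mm and 1° off relative to the tub's measured pose, so I will trim that and lower it.

```bash
python3 -m creep '[[0.0012,-0.0008,0.01,0,0,-1,255],[0,0,0.015,0,0,0,255],[0,0,0.015,0,0,0,255],[0,0,0.006,0,0,0,255],[0,0,0,0,0,0,255],[0,0,0,0,0,0,255]]' 80
python3 -m creep '[[0,0,0.002,0,0,0,255],[0,0,0.002,0,0,0,255],[0,0,0.002,0,0,0,255],[0,0,0,0,0,0,255],[0,0,0,0,0,0,255]]' 80 | grep -E 'pos|force|rot'
python3 lid.py 3
```

```text
t: 50.68
tool_pos: [0.4895, -0.2685, 0.0787]
tool_rot: [0.239, 3.132, -0.002]
wrist_force: [-0.3, 0.9, -0.7]
width: 0.0121
grip_force: 78.1
tool_pos: [0.4894, -0.2685, 0.0726]
tool_rot: [0.239, 3.132, -0.002]
wrist_force: [-0.9, -0.2, 2.5]
grip_force: 78.8
top [ 0.5044 -0.2286] [0.064 0.173] 66.5678482055664
plane [0.00113509 0.00381936 0.06821282]
scene [ 0.4905 -0.2697] [0.118 0.174] 81.14552307128906
plane [-0.00122831 -0.00232307  0.06801576]
t 51.4 tcp [ 0.4895 -0.2685  0.0727] w 0.0119 g 78.8 q7 2.08
shift now mm [-0.5  0.2 -7.3] then turn [-0.1  0.   1. ]
```

Contact has started at 2.5 N. Next I press in small steps.

```bash
for i in 1; do python3 -m creep '[[0,0,0.002,0,0,0,255],[0,0,0.002,0,0,0,255],[0,0,0,0,0,0,255],[0,0,0,0,0,0,255]]' 80 | grep -E 'pos|force|rot'; done
python3 -m creep '[[0,0,0.002,0,0,0,255],[0,0,0.001,0,0,0,255],[0,0,0,0,0,0,255],[0,0,0,0,0,0,255]]' 80 | grep -E 'pos|force|rot'
python3 -m creep '[[0,0,0.001,0,0,0,255],[0,0,0.001,0,0,0,255],[0,0,0,0,0,0,255],[0,0,0,0,0,0,255]]' 80 | grep -E 'pos|force|rot'
python3 lid.py 4
```

```text
tool_pos: [0.4891, -0.2684, 0.0683]
tool_rot: [-0.239, -3.132, 0.001]
wrist_force: [-0.3, -1.9, 2.4]
grip_force: 78.3
tool_pos: [0.489, -0.2681, 0.0651]
tool_rot: [-0.239, -3.132, 0.001]
wrist_force: [0.2, -1.1, -2.2]
grip_force: 78.3
tool_pos: [0.4891, -0.2683, 0.0634]
tool_rot: [-0.239, -3.132, 0.001]
wrist_force: [-0.7, 0.5, -0.9]
grip_force: 78.8
top [ 0.4974 -0.245 ] [0.068 0.165] 81.4942398071289
plane [ 0.00469516 -0.0164182   0.05908369]
scene [ 0.4907 -0.2699] [0.119 0.173] 81.34574890136719
plane [ 0.003538   -0.00291274  0.05909567]
t 53.0 tcp [ 0.4892 -0.2683  0.0634] w 0.0122 g 78.8 q7 2.09
shift now mm [ -0.8   0.2 -16.6] then turn [-0. -0.  1.]
```

```bash
python3 -m creep '[[0,0,0.001,0,0,0,255],[0,0,0.001,0,0,0,255],[0,0,0,0,0,0,255]]' 80 | grep -E 'pos|force'
python3 -m creep '[[0,0,0.001,0,0,0,255],[0,0,0.001,0,0,0,255],[0,0,0,0,0,0,255]]' 80 | grep -E 'pos|force'
python3 lid.py 5
```

```text
tool_pos: [0.4892, -0.2684, 0.0632]
wrist_force: [-6.4, 3.3, 20.1]
grip_force: 81.6
tool_pos: [0.4893, -0.2684, 0.0631]
wrist_force: [-12.7, 7.7, 41.0]
grip_force: 84.7
top [ 0.4971 -0.246 ] [0.069 0.164] 81.25434112548828
plane [-0.00193974 -0.03106023  0.05887163]
scene [ 0.4903 -0.2699] [0.119 0.173] 81.52823638916016
plane [ 0.00306275 -0.00277015  0.0589513 ]
t 53.9 tcp [ 0.4893 -0.2683  0.0631] w 0.0121 g 84.7 q7 2.09
shift now mm [ -0.8   0.2 -16.9] then turn [0.1 0.1 0.9]
```

View pics/scene5.png

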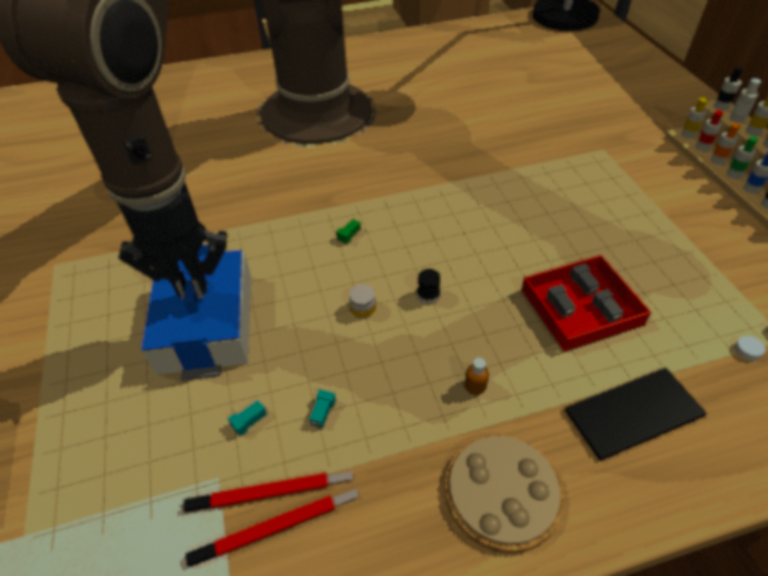

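The lid sits flush at (195,305), and the force rises against a hard stop, so it is home. I release and back off.

```bash
python3 -m creep '[[0,0,-0.002,0,0,0,255],[0,0,-0.0015,0,0,0,255],[0,0,0,0,0,0,255],[0,0,0,0,0,0,130],[0,0,0,0,0,0,130],[0,0,0,0,0,0,130],[0,0,0,0,0,0,130],[0,0,-0.02,0,0,0,130],[0,0,-0.03,0,0,0,130],[0,0,-0.04,0,0,0,130],[0,0,-0.04,0,0,0,130],[0.04,0,0,0,0,0,130],[0.04,0,0,0,0,0,130],[0,0,0,0,0,0,130],[0,0,0,0,0,0,130]]' 40
python3 - <<'E'
from go import *
for n in("top","scene"):
    p,d=save(n,n+'6.png'); P=cloud(n,p,d); h=cv2.cvtColor(p,cv2.COLOR_RGB2HSV)
    m=(h[...,0]>100)&(h[...,0]<125)&(h[...,1]>130)&(P[...,1]>-.40)&(P[...,1]<-.12)&(P[...,0]>.3)&(P[...,0]<.7)
    for a,b in((.05,.064),(.066,.0755),(.078,.09)):
        q=P[m&(P[...,2]>a)&(P[...,2]<b)]
        if len(q)<8: print(n,a,len(q)); continue
        r=cv2.minAreaRect(q[:,:2].astype(np.float32)); print(n,a,len(q),np.round(r[0],4),np.round(r[1],3),round(r[2],1),"z %.4f"%np.median(q[:,2]))
E
```

```text
t: 55.72
tool_pos: [0.411, -0.2561, 0.1933]
tool_rot: [0.239, 3.131, -0.001]
wrist_force: [0.8, -0.1, 0.5]
width: 0.0421
grip_force: 0.0
top 0.05 1723 [ 0.4893 -0.2697] [0.119 0.172] 81.1 z 0.0588
top 0.066 76 [ 0.4878 -0.2762] [0.058 0.17 ] 78.3 z 0.0698
top 0.078 118 [ 0.4633 -0.2658] [0.014 0.115] 80.8 z 0.0831
scene 0.05 3365 [ 0.4908 -0.2699] [0.119 0.171] 81.6 z 0.0585
scene 0.066 145 [ 0.4895 -0.2672] [0.039 0.171] 79.6 z 0.0699
scene 0.078 179 [ 0.4889 -0.2695] [0.014 0.061] 81.2 z 0.0819
```

View pics/top6.png

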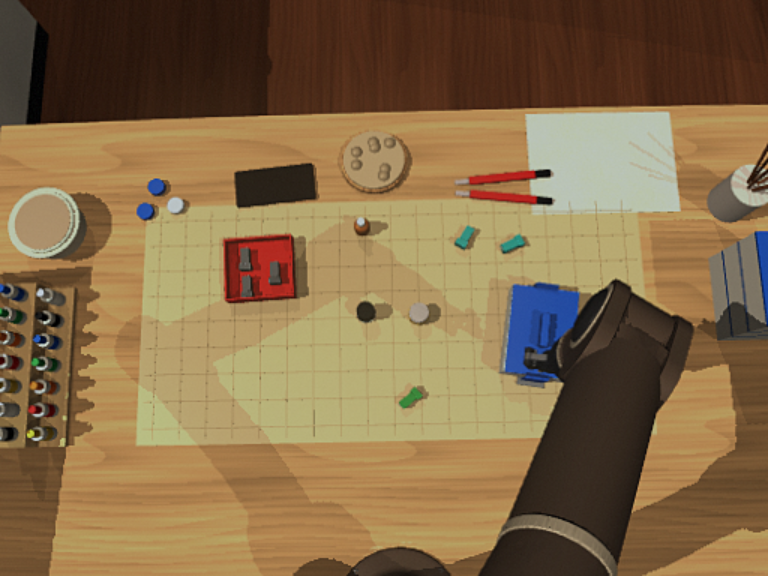

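The lid is home at (540,332), and the catch-to-catch span of 171 mm matches the 170–172 mm measured before. The ridge is within about 2 mm of the tub centre. The tray has three pieces and the jar, tin and bottle are where they were.

```bash
python3 -c "
from bench import *
print(close_job())"
```

```text
the job is handed in; nothing more can be done
None
```

I handed the job in at about 56 s: four whole castings in the tub, three snapped ones in the red tray, and the lid pressed home with both catches back at their starting span; the jar, tin and bottle still stand where they were, and the hand-in returned no verdict.

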